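Return the two-dot press block to its bay and click the keeper shut

TASK

The two-dot brass press block has been left out on the bench. Put it back in its own bay of the sloping rack, the empty one that fits its width and has two dots on its label, lying flat on the sloping floor and down against the lower lip; then turn that bay's keeper knob counter-clockwise until it clicks over the block. Leave the other two bays' keepers as they are, and do not disturb the matchbox, the tape roll or the jar of glass chips.

Things in the scene. Friction and masses are not known exactly. Their poses are not given: they have to be found in the camera images.
- block_two: Loose brass press block, 0.18-0.35 kg: base 50 (its x) x 38 (y) x 14 mm high; upright dark wooden grip on its middle, 24 (x) x 12 mm (y), 14 to 48 mm above the underside; two dark dots at each end of the base. Origin: centre of the underside, z up through the grip. Starts upright on the bench; may be stored either way round.
- bay_two: The block's own bay, empty, 45 mm wide inside; two dots on its white label below the lip. Origin: on the sloping floor, where the centre of the block's underside belongs, about 54 mm above the bench; x up the slope, away from the robot (block's x goes along it), y across, z out of the floor, leaning 30 degrees from vertical towards the robot.
- bay_two_lip (a point): Middle of the top of the two-dot bay's lower lip: aluminium, 10 mm high, inner face at bay x = -26.5 mm. Side cheeks 10 mm high, 6 mm thick, from x = -26 to 25 mm; the upper end is open. All three bays are 88 mm wide plywood modules side by side, 95 mm apart, in any order, and differ only in width inside and dots.
- bay_three: Three-dot bay, empty too but 65 mm wide inside, for a bigger block: not to be used. Frame as for the two-dot bay.
- bay_one: One-dot bay, 31 mm wide inside, occupied by its own 24 mm wide block (same grip), which is fixed there. Frame as for the two-dot bay.
- keeper_two (a joint): Keeper of the two-dot bay, turning about bay z. 0 = open: tongue and bar point 70 degrees aside, to bay +y, from downhill (bay -x). 1.22 = closed: tongue points straight downhill over the end of the block's base. Grows counter-clockwise from above. A sprung detent at 0.61 pushes it to the nearer end, about 0.15 N m to pass. Starts open.
- keeper_two_grip (a point): Grip point in the keeper's black bar knob, on its axis (bay x = 56 mm, y = 0), 38 mm above the floor. Bar 34 x 12 mm, 21 to 47 mm above the floor, in line with a steel tongue 10 mm wide, reaching 40 mm from the axis, 17 to 21 mm above the floor. x: from the tongue's tip to the axis; z: along the axis, up.
- keeper_three (a joint): Keeper of the three-dot bay, built alike; starts open (0 to 0.1) and must stay open.
- keeper_one (a joint): Keeper of the one-dot bay, built alike; starts closed (about 1.2) over the stored block and must stay closed.
- matchbox: Matchbox lying flat, 61 x 66 x 16 mm, loose bystander; origin at the centre of its underside.
- tape_roll: Roll of tape lying flat, 69 mm across, 19 mm high, loose bystander; origin at the centre of its underside.
- frit_jar: Small round jar of glass chips with a lid, 58 mm across, 79 mm high, loose bystander; origin at the centre of its underside.

How it is judged:
On the way, in this order (a step that is already met when the one before it is completed fails the run):
1. the two-dot block lies home in its own bay while the keeper is still open (x of block_two in the frame of bay_two between -0.005 and 0.005 m and y of block_two in the frame of bay_two between -0.006 and 0.006 m and z of block_two in the frame of bay_two between -0.003 and 0.003 m and angle between the z axis of block_two and the z axis of bay_two, either way round below 0.09 rad and angle between the x axis of block_two and the x axis of bay_two, either way round below 0.25 rad and angle between block_two's own z axis and vertical below 1 rad and value of joint keeper_two below 0.4 rad), for 0.2 s.
2. that bay's keeper has been turned past its click, over the block (x of block_two in the frame of bay_two between -0.005 and 0.005 m and y of block_two in the frame of bay_two between -0.006 and 0.006 m and z of block_two in the frame of bay_two between -0.003 and 0.003 m and angle between the z axis of block_two and the z axis of bay_two, either way round below 0.09 rad and angle between the x axis of block_two and the x axis of bay_two, either way round below 0.25 rad and angle between block_two's own z axis and vertical below 1 rad and value of joint keeper_two above 1.05 rad), for 0.2 s.
At the end, for the whole second after the job is handed in: The two-dot block lies free and at rest in its bay: flat on the floor (3 mm, 5 degrees), within 5 mm of home along the slope, 6 mm across, 14 degrees of the bay's length. Its keeper is closed (over 1.05 rad), the one-dot keeper still closed (over 1.0), the three-dot one open (under 0.3) (all of step 2 and value of joint keeper_one above 1 rad and value of joint keeper_three below 0.3 rad and linear speed of block_two below 0.02 m/s); the robot touches nothing.
It fails at once if the matchbox is moved more than 25 mm (distance of matchbox from where it was at the start of the episode above 0.025 m).
It fails at once if the tape roll is moved more than 25 mm (distance of tape_roll from where it was at the start of the episode above 0.025 m).
It fails at once if the frit jar is moved more than 25 mm (distance of frit_jar from where it was at the start of the episode above 0.025 m).
It fails at once if another bay's keeper is turned away from where it stood (value of joint keeper_one below 0.8 rad or value of joint keeper_three above 0.5 rad).
It also fails if it takes over 51 s, if anything falls off the work surface, if the arm or the gripper's body presses on something with over 40 N, if the wrist force passes 120 N, or if a joint passes its speed limit or range.

ROBOT

A 6-joint arm with a two-finger parallel gripper is mounted at the origin on the work surface; the furniture and walls round the work are solid. World frame = base frame: x ahead of the robot, y to its left, z up, the work surface at z = 0. Lengths are in m, angles in rad, forces in N, time in s.
With the tool pointing down it reaches from about 0.425 to 1.125 m from the base axis. Payload 14.9 kg.
Tool frame: the origin (TCP) lies midway between the tips of the shut fingers; the grasp point (between the pads) lies 19 mm behind it (ctrl.grip_depth is the z of the grasp point in the tool frame, in m); z points along the fingers, y is the line along which they close (so a half turn about z gives the same grasp; the last joint's range is limited). The gripper opens to 91 mm and grips with 3 to 60 N. Pads are 32 mm wide; open, the fingers measure 118 mm over their backs; the gripper's body (76 mm by 178 mm) begins 60 mm behind the grasp point.
Start: joints at [-0.033, 0.379, 1.734, -0, 1.028, -0.033], TCP at [0.7, -0, 0.214] pointing down, gripper open.
Joint ranges: [-2.77, 2.77], [-0.74, 2.19], [0, 2.66], [-1.06, 4.2], [0.31, 2.87], [-3.08, 3.08]. Speed limits (rad/s): [1.89, 1.89, 2.39, 3.14, 3.14, 3.14].

INTERFACE

Orientations are given as [roll, pitch, yaw] about the fixed x, y, z axes, in that order (R = Rz(yaw) Ry(pitch) Rx(roll)).
In Python, from rig import telemetry, grab_frame, camera_model, hand_in, ctrl gives the robot as it stands. The module is installed in compiled form; this text tells all that it offers.
- The arm moves only by the tool jog_arm, never from a script. Its argument "deltas" is a list of rows, each an object with "hand": the finger opening in cm, from 0 to 9.12; "dp": the shift along the tool's x, y, z in cm, a list of three; "twist": the turn, a rotation vector about the tool's x, y, z in rad, a list of three. In form: [{"hand": hand, "dp": [tx, ty, tz], "twist": [rx, ry, rz]}, ...]. A call has 1 to 20 rows; each row is the pose to reach, as a shift and turn from the pose commanded when the call began, along the tool's axes at that moment; what a row does not reach only later rows make up. A row lasts 1/10 s, in which the tool goes at most 50 mm and 8.59 degrees, less where a joint would pass 70% of its speed; a pose out of reach is approached as far as the arm can. A call with a gripper value outside its range is refused whole. The fingers move at their own pace and stop on an object; the grip force is fixed at half the most. Time passes only in rows, so rows that repeat a pose let the fingers close. It gives the time, the measured TCP pose, the force, the opening and the grip force at its end, in the units of the state.
- telemetry.read_state(): the state, without advancing time (a new reading comes with each control period).
- grab_frame(name): name is "scene" or "side" or "wrist"; returns the picture (400x640x3 uint8, red, green, blue); there is no depth.
- camera_model(name): a dict with "fx", "fy", "cx", "cy" (pixels), "xyz" and "orientation" of the camera in the world; the wrist camera has in their place "mount" (4x4, takes a point from camera to tool coordinates, whose origin is the TCP and whose axes are the flange's). Camera axes: x right, y up, looking along -z (the intrinsics and any distortion apply to the point x, -y, -z); pixel columns grow to the right and rows downward; lengths in m; the calibration is good to about 2 mm. A picture is of the moment at which its call begins: read the wrist's pose just before it. camera_model takes no time and is no camera call.
- hand_in(): hands the job in; it is judged then, once.
The state is a dict: "clock": time; "qpos": joint angles; "qd": joint speeds; "joint_efforts": joint torques, N m; "ee_pos": TCP position; "orientation": TCP orientation; "contact_force": force on the tool from outside, world axes, zero at the start; "wrist_torque": the same for the moment, N m; "grip_width": finger opening in m; "grasp_force": force on a finger pad.
Only numpy, scipy, OpenCV 4.12 (cv2) and the standard library are available. Lean on these libraries where they do the work, as an engineer would, in place of code of your own. Each camera call takes 0.05 s, during which the arm holds its last target. There are 200 camera calls.

## Working session

There is one attempt and no reset: what is moved stays moved. The work goes in short steps, Python scripts to look and compute and a tool call to move; the robot and the scene stay as the last step left them, time stands still between calls to the robot, and variables do not carry over. Pictures are saved under pics/ and viewed, at most 10 in all, crops included, and the job is handed in when it is done.

Besides the shell and the picture viewer there is one more tool, called after "Emit:" as name(argument=value, ...), one argument or row to a line, values as JSON. jog_arm: Moves the arm, as the interface text tells. Its arguments: {"type":"object","properties":{"deltas":{"type":"array"}},"required":["deltas"]}

```bash
mkdir -p pics
python3 - <<'E'
from rig import telemetry, grab_frame, camera_model, ctrl
import cv2,numpy as np
for n in("scene","side"):
    cv2.imwrite(f"pics/{n}0.png",cv2.cvtColor(cv2.resize(grab_frame(n),(800,500),interpolation=cv2.INTER_CUBIC),cv2.COLOR_RGB2BGR)); print(n,camera_model(n))
print(camera_model("wrist"),ctrl.grip_depth,telemetry.read_state())
E
```

```text
scene {'fx': 512.6890415233787, 'fy': 512.6890415233787, 'cx': 316.3522055505685, 'cy': 190.2389396330646, 'xyz': array([ 0.03201902, -0.99155316,  0.61465697]), 'orientation': array([ 1.11952805,  0.01776007, -0.51044988])}
side {'fx': 500.42018637033993, 'fy': 500.42018637033993, 'cx': 308.63049762322044, 'cy': 192.07365933907218, 'xyz': array([0.40868007, 1.03464368, 0.93855934]), 'orientation': array([ 0.91968679, -0.00487449, -2.97968863])}
{'fx': 286.28612610349813, 'fy': 286.28612610349813, 'cx': 318.42503557379746, 'cy': 201.11018751476468, 'mount': array([[-3.12580711e-06,  9.63828369e-01,  2.66523686e-01,
         7.38493455e-02],
       [ 9.99999321e-01, -3.07663717e-04,  1.12433093e-03,
         6.47498409e-04],
       [ 1.16566171e-03,  2.66523508e-01, -9.63827713e-01,
        -1.71841357e-01],
       [ 0.00000000e+00,  0.00000000e+00,  0.00000000e+00,
         1.00000000e+00]])} -0.0188 {'clock': 0.1, 'qpos': array([-3.32870662e-02,  3.79347695e-01,  1.73469846e+00,  2.55230854e-05,
        1.02848434e+00, -3.32735510e-02]), 'qd': array([-0.0012625 , -0.00113783, -0.00172316, -0.00111163,  0.00129725,
       -0.00232102]), 'joint_efforts': array([ 8.27948297e-04, -7.65040755e+01, -4.35293305e+01,  6.52666739e-02,
        3.98717879e-02, -7.94045559e-05]), 'ee_pos': array([6.99663498e-01, 2.04422319e-05, 2.13371581e-01]), 'orientation': array([-3.14065606e+00, -5.30360219e-05,  1.57076960e+00]), 'contact_force': array([ 0.2475612 ,  0.19610632, -0.4432012 ]), 'wrist_torque': array([-0.02248795, -0.00623538, -0.04512586]), 'grasp_force': 0.0, 'grip_width': 0.09129225329969122}
```

View pics/scene0.png

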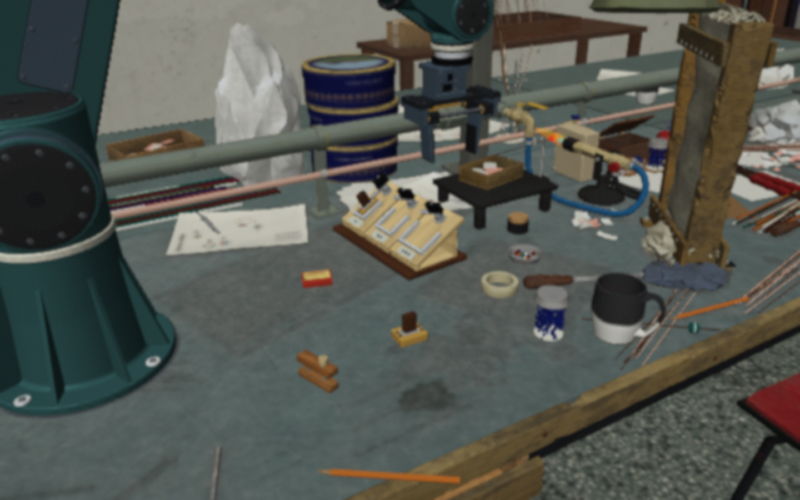

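View pics/side0.png

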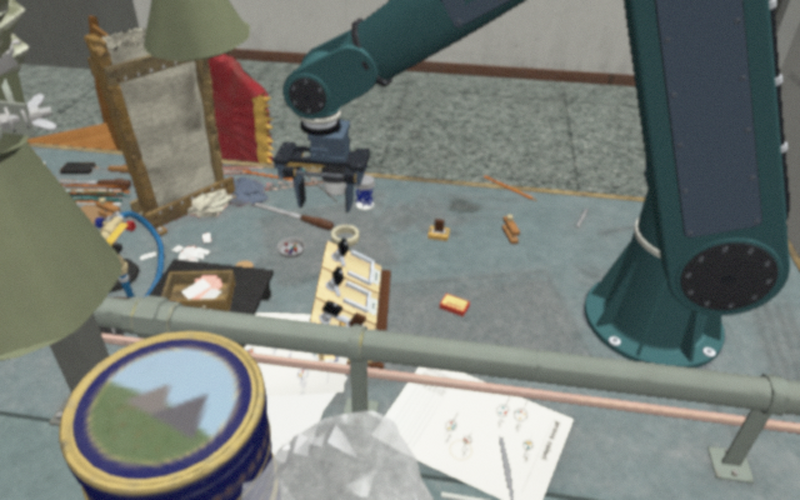

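The scene view shows the block at about (409,328), the matchbox at (317,278), the tape at (500,284), the jar at (551,313) and the rack around (400,230). All of these are in the 800-wide picture. Next I'll enlarge the crops.

```bash
cat > h.py <<'E'
import numpy as np
from scipy.spatial.transform import Rotation as R
from rig import camera_model, telemetry
def cam(n):
    c=camera_model(n); K=np.array([c['fx'],c['fy'],c['cx'],c['cy']])
    if 'mount' in c:
        s=telemetry.read_state(); T=np.eye(4);T[:3,:3]=R.from_euler('xyz',s['orientation']).as_matrix();T[:3,3]=s['ee_pos']
        T=T@c['mount']; return K,T[:3,:3],T[:3,3]
    return K,R.from_euler('xyz',c['orientation']).as_matrix(),np.array(c['xyz'])
def ray(C,uv):
    K,M,p=C; d=M@np.array([(uv[0]-K[2])/K[0],-(uv[1]-K[3])/K[1],-1]); return p,d/np.linalg.norm(d)
def onz(C,uv,z):
    p,d=ray(C,uv); return p+d*(z-p[2])/d[2]
def proj(C,X):
    K,M,p=C; q=(np.atleast_2d(X)-p)@M; return np.c_[K[2]+K[0]*q[:,0]/-q[:,2],K[3]-K[1]*q[:,1]/-q[:,2]]
def tri(*rs):
    A=0;b=0
    for p,d in rs: P=np.eye(3)-np.outer(d,d);A=A+P;b=b+P@p
    return np.linalg.solve(A,b)
E
python3 - <<'E'
from rig import grab_frame
from h import *
import cv2
a=grab_frame("scene")[135:285,235:435]; b=grab_frame("side")[150:300,235:435]
cv2.imwrite("pics/a.png",cv2.cvtColor(cv2.resize(a,None,fx=4,fy=4,interpolation=cv2.INTER_CUBIC),cv2.COLOR_RGB2BGR))
cv2.imwrite("pics/b.png",cv2.cvtColor(cv2.resize(b,None,fx=4,fy=4,interpolation=cv2.INTER_CUBIC),cv2.COLOR_RGB2BGR))
S=cam("scene");D=cam("side")
print(onz(S,(327,270),0.01),onz(D,(351,187),.01), onz(S,(253,222),.01),onz(S,(400,228),.01),onz(S,(441,250),.04))
E
```

```text
[ 0.46811397 -0.23536057  0.01      ] [ 0.47514241 -0.21650648  0.01      ] [0.4161679  0.02888604 0.01      ] [ 0.70048341 -0.17552218  0.01      ] [ 0.68393882 -0.33097684  0.04      ]
```

View pics/a.png

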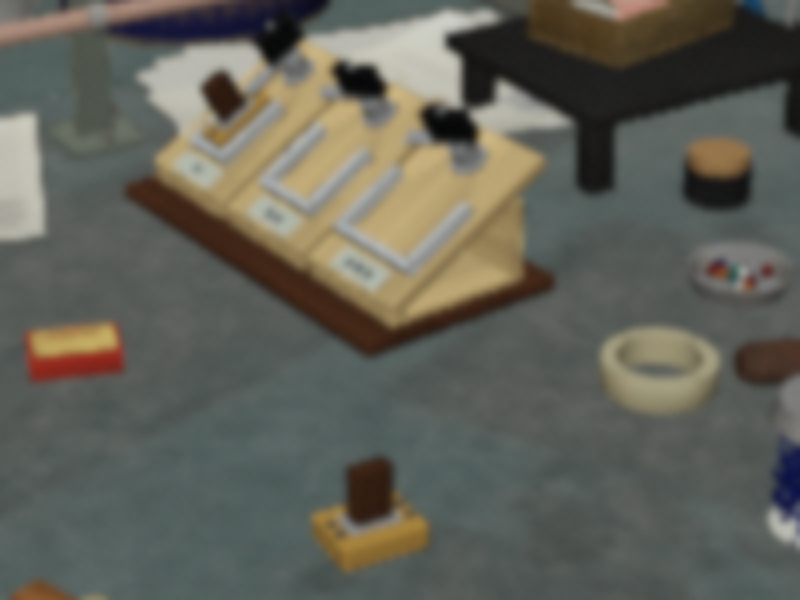

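View pics/b.png

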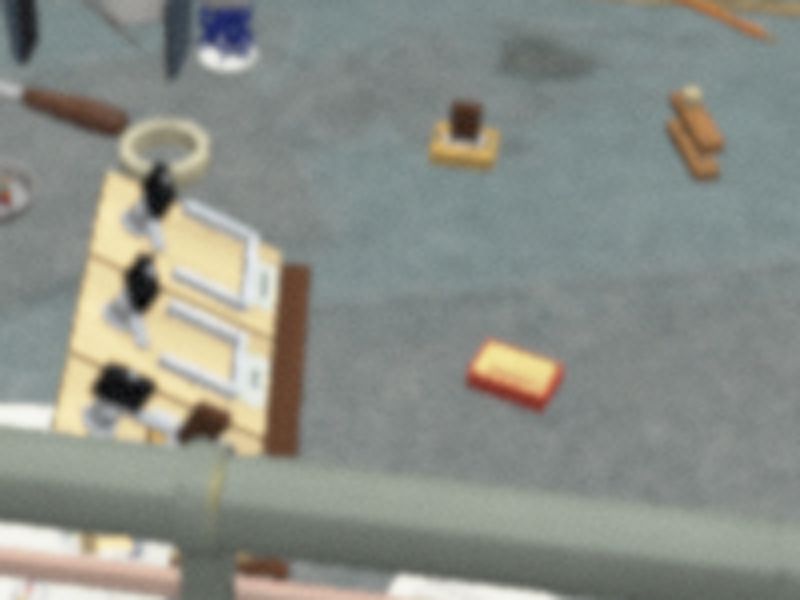

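Bays from left to right are one, two, three, so the middle one is the target. Keepers two and three are open. In crop a the block's base corners are (315,515), (347,548), (428,520) and (398,495), with the grip top near (370,462). I'll fit models to these points.

```bash
cat > fit.py <<'E'
from h import *
from scipy.optimize import least_squares
def bay(v): # x,y,z,yaw
    return R.from_euler('z',v[3]).as_matrix()@R.from_euler('y',-np.pi/6).as_matrix(), np.array(v[:3])
def pts(h,y0): return [(25,y0+h,10),(25,y0-h,10),(-28.5,y0+h,10),(-28.5,y0-h,10)]
E
python3 - <<'E'
from fit import *
S=cam("scene");D=cam("side")
P=np.array(pts(25.5,0)+pts(35.5,-95))/1e3
# order: upper +y, upper -y, lip +y, lip -y ; bay 2 then 3
a=np.array([(322,128),(368,155),(268,185),(310,210),(398,170),(468,208),(342,228),(408,268)])/4+[235,135]
b=np.array([(160,360),(168,305),(232,392),(240,342),(178,272),(188,206),(243,302),(253,240)])/4+[235,150]
def f(v,fn=bay,P=P,a=a,b=b):
    M,p=fn(v); X=P@M.T+p; return np.r_[(proj(S,X)-a).ravel(),(proj(D,X)-b).ravel()]
r=least_squares(f,[.7,0,.054,0]); print(r.x,np.round(r.fun.reshape(2,-1,2),1).tolist())
v0=lambda w:bay([w[0],w[1],.054,w[2]])
r2=least_squares(lambda w:f([w[0],w[1],.054,w[2]]),[.7,0,0]); print(r2.x,r2.cost,r.cost)
Pb=np.array([(-25,19,14),(-25,-19,14),(25,-19,14),(25,19,14),(-25,-19,0),(25,-19,0)])/1e3
ab=np.array([(315,515),(347,548),(428,520),(398,495),(347,570),(430,540)])/4+[235,135]
Pc=np.array([(-25,19,14),(-25,-19,14),(25,-19,14),(25,19,14),(-25,19,0),(25,19,0)])/1e3
bb=np.array([(497,152),(500,128),(437,122),(432,148),(495,168),(432,163)])/4+[235,150]
def g(w):
    M=R.from_euler('z',w[2]).as_matrix();t=np.array([w[0],w[1],0])
    return np.r_[(proj(S,Pb@M.T+t)-ab).ravel(),(proj(D,Pc@M.T+t)-bb).ravel()]
r=least_squares(g,[.47,-.22,0]);print(r.x,np.round(r.fun.reshape(2,-1,2),1).tolist())
E
```

```text
[0.62685971 0.09210458 0.04804936 0.09704278] [[[0.2, 0.4], [-0.1, -0.2], [-0.4, -0.5], [-0.0, -0.1], [0.1, 0.4], [-0.1, 0.4], [-0.5, -0.0], [-0.2, 0.2]], [[-0.1, -0.5], [0.2, 0.1], [0.2, 0.0], [-0.1, -0.8], [-0.8, -0.0], [-0.5, 0.1], [0.2, 0.8], [-0.1, -0.3]]]
[0.62598484 0.09268197 0.0960406 ] 29.802606446032957 1.9707643107871498
[ 0.47582409 -0.2246874  -0.00209344] [[[-1.2, -0.0], [-0.1, 0.9], [0.7, 0.7], [-1.2, -1.8], [-0.0, 1.1], [0.2, 1.4]], [[-0.6, 0.8], [-0.4, -0.3], [-0.5, -0.4], [-0.6, 0.2], [-0.4, 0.4], [-0.8, 0.0]]]
```

Emit:
jog_arm(
  deltas=[
    {"hand": 9, "dp": [-22.5, -22.4, 5], "twist": [0, 0, -1.5708]},
    {"hand": 9, "dp": [-22.5, -22.4, 5], "twist": [0, 0, -1.5708]},
    {"hand": 9, "dp": [-22.5, -22.4, 5], "twist": [0, 0, -1.5708]},
    {"hand": 9, "dp": [-22.5, -22.4, 5], "twist": [0, 0, -1.5708]},
    {"hand": 9, "dp": [-22.5, -22.4, 5], "twist": [0, 0, -1.5708]},
    {"hand": 9, "dp": [-22.5, -22.4, 5], "twist": [0, 0, -1.5708]},
    {"hand": 9, "dp": [-22.5, -22.4, 5], "twist": [0, 0, -1.5708]},
    {"hand": 9, "dp": [-22.5, -22.4, 5], "twist": [0, 0, -1.5708]},
    {"hand": 9, "dp": [-22.5, -22.4, 5], "twist": [0, 0, -1.5708]},
    {"hand": 9, "dp": [-22.5, -22.4, 5], "twist": [0, 0, -1.5708]},
    {"hand": 9, "dp": [-22.5, -22.4, 5], "twist": [0, 0, -1.5708]},
    {"hand": 9, "dp": [-22.5, -22.4, 5], "twist": [0, 0, -1.5708]},
    {"hand": 9, "dp": [-22.5, -22.4, 5], "twist": [0, 0, -1.5708]},
    {"hand": 9, "dp": [-22.5, -22.4, 5], "twist": [0, 0, -1.5708]},
    {"hand": 9, "dp": [-22.5, -22.4, 5], "twist": [0, 0, -1.5708]},
  ],
)

```text
clock: 1.7
ee_pos: [0.476, -0.225, 0.1639]
orientation: [3.142, -0.0, 3.14]
contact_force: [-0.2, 0.1, -0.3]
grip_width: 0.0897
grasp_force: 0.0
```

Run:
```python
from h import *
from rig import grab_frame
import cv2
np.save("w1.npy",np.array(cam("wrist"),dtype=object),allow_pickle=True)
s=telemetry.read_state();print(s['ee_pos'],s['orientation'],s['qpos'])
cv2.imwrite("pics/w1.png",cv2.cvtColor(cv2.resize(grab_frame("wrist")[:,:],(800,500),interpolation=cv2.INTER_CUBIC),cv2.COLOR_RGB2BGR))
```

```text
[ 0.47600715 -0.22498483  0.16391611] [ 3.14157602e+00 -5.22950620e-05  3.14031972e+00] [-4.85793433e-01  1.77912027e-01  2.10867622e+00 -1.27697141e-05
  8.55058431e-01 -2.05530845e+00]
```

View pics/w1.png

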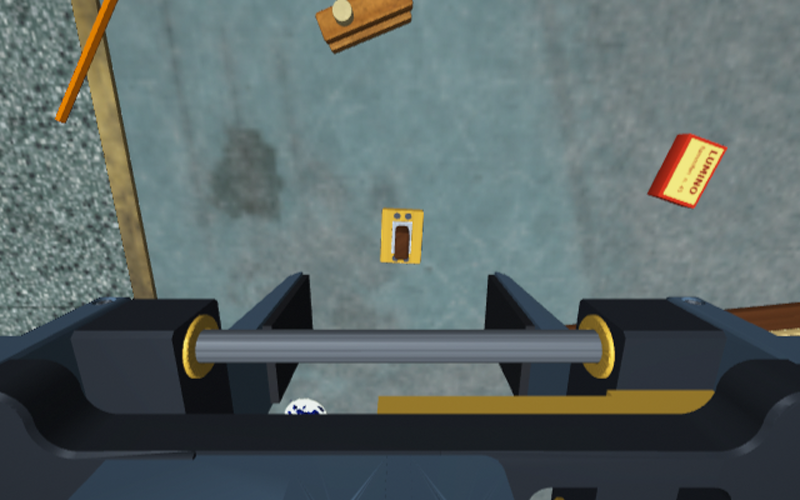

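The block appears with its base-top corners at (382,209), (424,210), (422,264) and (381,263), and the fingers straddle it. The matchbox is at (688,171).

Run:
```python
from h import *
C=cam("wrist")
q=np.array([onz(C,np.array(u)*.8,.014) for u in [(382,209),(424,210),(422,264),(381,263)]])
print(q.round(4),q.mean(0),np.linalg.norm(q[0]-q[1]),np.linalg.norm(q[1]-q[2]))
e=q[2]-q[1]+q[3]-q[0];print(np.arctan2(e[1],e[0]))
S=cam("scene");print(onz(S,(259,169),0))
```

```text
[[ 0.4503 -0.2408  0.014 ]
 [ 0.4513 -0.2028  0.014 ]
 [ 0.5024 -0.2038  0.014 ]
 [ 0.5013 -0.2424  0.014 ]] [ 0.47631375 -0.22245915  0.014     ] 0.037959027338571164 0.05111677846990977
-0.02492830281159416
[0.56602884 0.33921813 0.        ]
```

Emit:
jog_arm(
  deltas=[
    {"hand": 9, "dp": [0, 0.25, 5], "twist": [0, 0, 0.025]},
    {"hand": 9, "dp": [0, 0.25, 9.5], "twist": [0, 0, 0.025]},
    {"hand": 9, "dp": [0, 0.25, 12.5], "twist": [0, 0, 0.025]},
    {"hand": 9, "dp": [0, 0.25, 14.4], "twist": [0, 0, 0.025]},
    {"hand": 6, "dp": [0, 0.25, 14.4], "twist": [0, 0, 0.025]},
    {"hand": 0, "dp": [0, 0.25, 14.4], "twist": [0, 0, 0.025]},
    {"hand": 0, "dp": [0, 0.25, 14.4], "twist": [0, 0, 0.025]},
    {"hand": 0, "dp": [0, 0.25, 14.4], "twist": [0, 0, 0.025]},
    {"hand": 0, "dp": [0, 0.25, 14.4], "twist": [0, 0, 0.025]},
    {"hand": 0, "dp": [0, 0.25, 14.4], "twist": [0, 0, 0.025]},
    {"hand": 0, "dp": [0, 0.25, 14.4], "twist": [0, 0, 0.025]},
  ],
)

```text
clock: 2.85
ee_pos: [0.4761, -0.2226, 0.0202]
orientation: [-3.141, 0.0, 3.117]
contact_force: [0.4, 0.2, -0.8]
grip_width: 0.0365
grasp_force: 0.0
```

Emit:
jog_arm(
  deltas=[
    {"hand": 0, "dp": [0, 0, 0], "twist": [0, 0, 0]},
    {"hand": 0, "dp": [0, 0, 0], "twist": [0, 0, 0]},
    {"hand": 0, "dp": [0, 0, 0], "twist": [0, 0, 0]},
    {"hand": 0, "dp": [0, 0, 0], "twist": [0, 0, 0]},
    {"hand": 0, "dp": [0, 0, 0], "twist": [0, 0, 0]},
    {"hand": 0, "dp": [0, 0, 0], "twist": [0, 0, 0]},
    {"hand": 0, "dp": [0, 0, -2], "twist": [0, 0, 0]},
    {"hand": 0, "dp": [0, 0, -4], "twist": [0, 0, 0]},
  ],
)

```text
clock: 3.65
ee_pos: [0.4754, -0.2222, 0.0598]
orientation: [3.141, -0.002, 3.117]
contact_force: [0.0, -0.4, -1.1]
grip_width: 0.0119
grasp_force: 30.0
```

Emit:
jog_arm(
  deltas=[
    {"hand": 0, "dp": [0, 0, -5], "twist": [0, 0, 0]},
    {"hand": 0, "dp": [0, 0, -10], "twist": [0, 0, 0]},
    {"hand": 0, "dp": [0, 0, -15], "twist": [0, 0, -0.05]},
    {"hand": 0, "dp": [-3, 4, -19], "twist": [0, 0, -0.1]},
    {"hand": 0, "dp": [-5.5, 8, -19], "twist": [0, 0, -0.122]},
    {"hand": 0, "dp": [-8, 12, -19], "twist": [0, 0, -0.122]},
    {"hand": 0, "dp": [-10.8, 16, -19], "twist": [0, 0, -0.122]},
    {"hand": 0, "dp": [-13.5, 20, -19], "twist": [0, 0, -0.122]},
    {"hand": 0, "dp": [-16, 24, -19], "twist": [0, 0, -0.122]},
    {"hand": 0, "dp": [-18.5, 27.5, -19], "twist": [0, 0, -0.122]},
    {"hand": 0, "dp": [-20.5, 30, -19], "twist": [0, 0, -0.122]},
    {"hand": 0, "dp": [-21.6, 31.8, -19], "twist": [0, 0, -0.122]},
    {"hand": 0, "dp": [-21.6, 31.8, -19], "twist": [0, 0, -0.122]},
    {"hand": 0, "dp": [-21.6, 31.8, -19], "twist": [0, 0, -0.122]},
    {"hand": 0, "dp": [-21.6, 31.8, -19], "twist": [0, 0, -0.122]},
  ],
)

```text
clock: 5.15
ee_pos: [0.6992, 0.089, 0.2498]
orientation: [-3.141, -0.001, -3.045]
contact_force: [0.9, -0.0, -1.3]
grip_width: 0.0115
grasp_force: 30.0
```

Run:
```python
from h import *
from rig import grab_frame
import cv2
s=telemetry.read_state();print(s['ee_pos'],s['orientation'],s['qpos'])
np.savez("w2.npz",p=s['ee_pos'],o=s['orientation'])
i=grab_frame("wrist"); cv2.imwrite("w2full.png",i[:,:,::-1])
cv2.imwrite("pics/w2.png",cv2.cvtColor(cv2.resize(i[20:280,150:490],None,fx=2.3,fy=2.3,interpolation=cv2.INTER_CUBIC),cv2.COLOR_RGB2BGR))
```

```text
[0.69921127 0.08900198 0.2497876 ] [-3.14141789e+00 -6.49928959e-04 -3.04531101e+00] [ 9.36130289e-02  3.50118150e-01  1.70328335e+00 -1.99189362e-04
  1.08884062e+00 -1.57337262e+00]
```

View pics/w2.png

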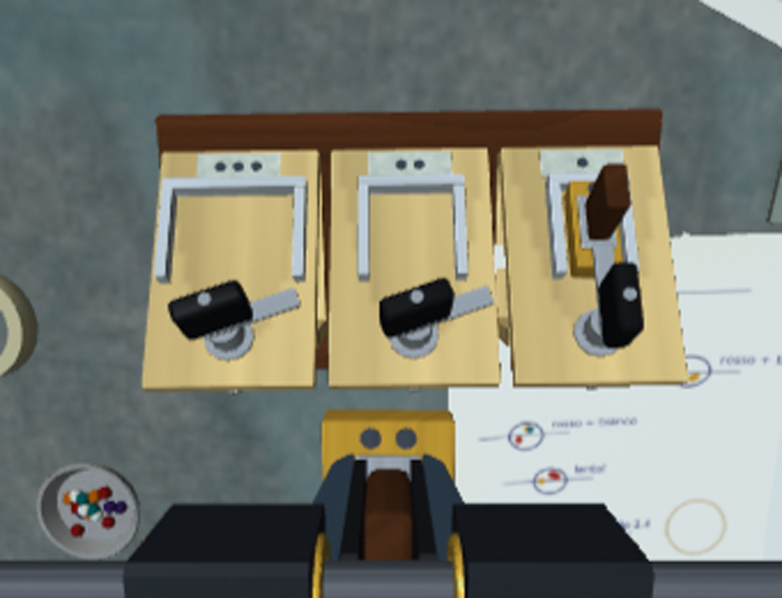

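The wrist view confirms the middle bay has two dots. Its lip's inner corners are at (370,187) and (456,187), the cheek ends at (369,280) and (456,279), and the knob axis dot at (417,297). The three-dot knob is at (204,299) and the one-dot knob at (630,294). The held block's base runs from u=322 to 454.

Run:
```python
from fit import *
C=cam("wrist")
L=[((-26.5,-22.5,10),(370,187)),((-26.5,22.5,10),(456,187)),((25,-22.5,10),(369,280)),((25,22.5,10),(456,279)),((25,-28.5,10),(357,280)),((25,28.5,10),(468,279)),
((56,0,47),(417,297)),((56,-95,47),(204,299)),((56,95,47),(630,294)),
((-26.5,-127.5,10),(173,190)),((-26.5,-62.5,10),(295,190)),((25,-127.5,10),(168,281)),((25,-62.5,10),(293,281)),((25,79.5,10),(565,277))]
P=np.array([l[0] for l in L])/1e3; uv=np.array([l[1] for l in L])/2.3+[150,20]
def f(v): M,p=bay(v); return (proj(C,P@M.T+p)-uv).ravel()
r=least_squares(f,[.62,.09,.054,.09],loss='soft_l1'); print(r.x,np.round(f(r.x).reshape(-1,2),1).tolist())
r2=least_squares(lambda w:f([*w[:2],.054,w[2]]),[.62,.09,.09],loss='soft_l1');print(r2.x,r.cost,r2.cost)
# held block: near base top end corners & relation
s=telemetry.read_state();M=R.from_euler('xyz',s['orientation']).as_matrix()
for u in[(322,412),(454,411),(324,455)]: 
  q=onz(C,np.array(u)/2.3+[150,20],s['ee_pos'][2]-.006);print(M.T@(q-s['ee_pos']))
```

```text
[0.62784254 0.09383403 0.05463395 0.10430676] [[-0.2, 1.0], [-1.0, 0.7], [0.2, -1.1], [0.4, -1.0], [0.4, -1.1], [0.2, -1.1], [0.0, 2.3], [0.7, 2.2], [-0.5, 2.9], [0.1, 0.5], [-0.1, 0.0], [-0.9, -0.8], [-0.5, -1.3], [1.1, -0.6]]
[0.62782807 0.09381754 0.10448247] 10.767142967381158 10.82279996264555
[ 0.02700838 -0.01962756  0.00600935]
[0.0273013  0.01726939 0.00600509]
[ 0.01433794 -0.01939128  0.00600602]
```

```bash
cat > go.py <<'E'
from fit import *
B=[.6278,.0938,.0546,.1045]
def target(x,y,z,turn=0): # bay mm, turn about bay z
    M,p=bay(B); t=M@(np.array([x,y,z])/1e3)+p
    Rt=M@R.from_euler('z',turn).as_matrix()@np.diag([-1,1,-1.]); return t,Rt
def delta(*a,**k):
    s=telemetry.read_state();R0=R.from_euler('xyz',s['orientation']).as_matrix()
    t,Rt=target(*a,**k); return (R0.T@(t-s['ee_pos'])*100).round(2),R.from_matrix(R0.T@Rt).as_rotvec().round(4)
def where():
    s=telemetry.read_state();M,p=bay(B);return (M.T@(s['ee_pos']-p)*1000).round(2),(M.T@s['contact_force']).round(2),(M.T@s['wrist_torque']).round(2),s['grip_width'],s['clock']
E
python3 -c "
from go import *
print(delta(5,0,60),target(5,0,60)[0],where())"
```

```text
(array([ 9.64,  1.15, 14.1 ]), array([-0.0023, -0.5239, -0.0083])) [0.60227016 0.09112238 0.10906152] (array([158.88, -12.29, 133.9 ]), array([-1.17, -0.18, -1.55]), array([ 0.08, -0.03, -0.07]), 0.011884259558102444, 5.2)
```

Emit:
jog_arm(
  deltas=[
    {"hand": 0, "dp": [3, 0.4, 0], "twist": [0, -0.13, -0.002]},
    {"hand": 0, "dp": [6.5, 0.8, 2], "twist": [0, -0.26, -0.004]},
    {"hand": 0, "dp": [9.6, 1.15, 5], "twist": [-0.001, -0.4, -0.008]},
    {"hand": 0, "dp": [9.64, 1.15, 9.5], "twist": [-0.0023, -0.5239, -0.0083]},
    {"hand": 0, "dp": [9.64, 1.15, 12.5], "twist": [-0.0023, -0.5239, -0.0083]},
    {"hand": 0, "dp": [9.64, 1.15, 14.1], "twist": [-0.0023, -0.5239, -0.0083]},
    {"hand": 0, "dp": [9.64, 1.15, 14.1], "twist": [-0.0023, -0.5239, -0.0083]},
    {"hand": 0, "dp": [9.64, 1.15, 14.1], "twist": [-0.0023, -0.5239, -0.0083]},
    {"hand": 0, "dp": [9.64, 1.15, 14.1], "twist": [-0.0023, -0.5239, -0.0083]},
    {"hand": 0, "dp": [9.64, 1.15, 14.1], "twist": [-0.0023, -0.5239, -0.0083]},
  ],
)

```text
clock: 6.2
ee_pos: [0.6105, 0.0941, 0.1493]
orientation: [-3.139, 0.454, -3.036]
contact_force: [-0.6, -0.0, -2.8]
grip_width: 0.0116
grasp_force: 30.0
```

Run:
```python
from go import *
from rig import grab_frame
import cv2
print(where(),delta(5,0,32),telemetry.read_state()['qpos'])
i=grab_frame("wrist")
cv2.imwrite("pics/w3.png",cv2.cvtColor(cv2.resize(i[50:290,160:480],None,fx=2.4,fy=2.4,interpolation=cv2.INTER_CUBIC),cv2.COLOR_RGB2BGR))
C=cam("wrist");M,p=bay(B)
print(((proj(C,np.array([(-26.5,-22.5,10),(-26.5,22.5,10),(25,22.5,10),(25,-22.5,10)])/1e3@M.T+p)-[160,50])*2.4).round(0).tolist())
```

```text
(array([32.53,  2.12, 90.62]), array([-1.91,  0.06, -2.08]), array([ 0.07,  0.42, -0.04]), 0.011585539867871723, 6.2) (array([ 2.34, -0.19,  6.04]), array([-0.0025, -0.0696,  0.0008])) [ 0.11913966  0.20747625  2.17401094 -0.02980394  0.30629574 -1.52991976]
[[318.0, 233.0], [440.0, 234.0], [438.0, 371.0], [320.0, 371.0]]
```

View pics/w3.png

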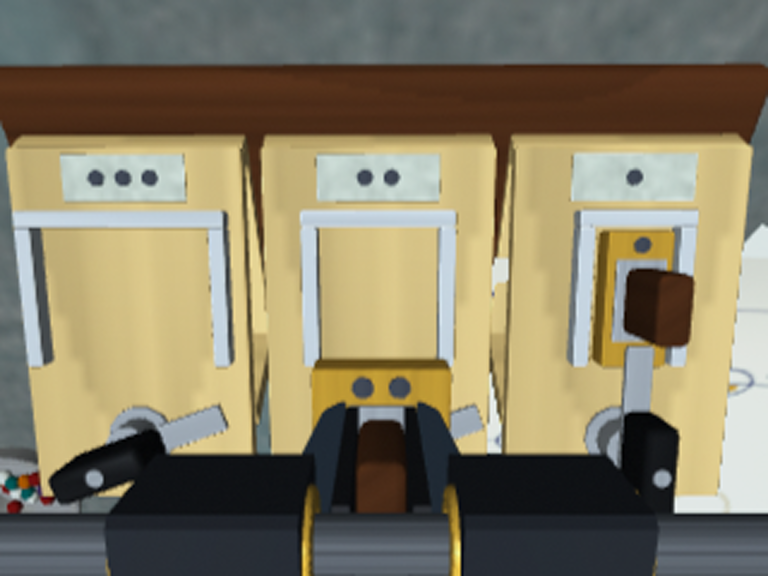

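The target bay is centred ahead, with cheeks at u≈318 and 440, and the block sits centred and parallel in the hand. But joint 5 has reached its 0.31 limit at 26° of tilt. I'll fit the arm's planar kinematics to see which tool tilt is feasible, and back off first.

Emit:
jog_arm(
  deltas=[
    {"hand": 0, "dp": [0, 0, -3], "twist": [0, 0.15, 0]},
    {"hand": 0, "dp": [0, 0, -6], "twist": [0, 0.3, 0]},
    {"hand": 0, "dp": [0, 0, -8], "twist": [0, 0.4, 0]},
    {"hand": 0, "dp": [0, 0, -8], "twist": [0, 0.45, 0]},
    {"hand": 0, "dp": [0, 0, -8], "twist": [0, 0.45, 0]},
  ],
)

```text
clock: 6.75
ee_pos: [0.5765, 0.0908, 0.2214]
orientation: [-3.139, 0.004, -3.037]
contact_force: [-0.7, 0.2, -2.1]
grip_width: 0.0114
grasp_force: 30.0
```

```bash
cat > kin.py <<'E'
from go import *
# planar fit
s=telemetry.read_state()
D=[(.379347,1.734698,1.02848,.699663,0,.213372),(.177912,2.108676,.855058,.476007,-.224985,.163916),(.350118,1.703283,1.088841,.699211,.089002,.249788),(.207476,2.174011,.306296,.6105,.0941,.1493)]
q=s['qpos'];e=s['ee_pos']; cur=(q[1],q[2],q[4],*e)
def fk(v,a,b,c):
    a1,h,L1,L2,off,d=v; p=a+b+c
    return np.array([a1+L1*np.sin(a)+L2*np.sin(a+b)+off*np.cos(a+b)+d*np.sin(p), h+L1*np.cos(a)+L2*np.cos(a+b)-off*np.sin(a+b)+d*np.cos(p)])
def res(v,D): return np.concatenate([fk(v,*r[:3])-[np.hypot(r[3],r[4]),r[5]] for r in D])
E
python3 - <<'E'
from kin import *
print(s['qpos'],e,s['orientation'])
D.append(cur); np.save("cur.npy",cur)
r=least_squares(lambda v:np.r_[res(v,D),1e-4*(v[4]),1e-4*v[0]],[0,.4,.6,.6,0,.3],x_scale=.1);print(r.x,res(r.x,D).round(4))
np.save("k.npy",r.x)
E
```

```text
[ 0.11755075  0.18692773  1.97127649 -0.00314754  0.97929015 -1.55558963] [0.57651854 0.09083889 0.22140105] [-3.13903527  0.00413536 -3.03749356]
[0.00061037 0.31745172 0.55058829 0.60356899 0.04112137 0.26832177] [ 0.  0. -0.  0. -0. -0.  0. -0.  0. -0.]
```

Run:
```python
from kin import *
v=np.load("k.npy")
def ik(r,z,ph):
    return least_squares(lambda q:np.r_[fk(v,*q)-[r,z],q.sum()-ph],[.3,2.,.6]).x
for dg in (10,15,20,25,30):
    d=np.radians(dg); out=[]
    for x,zz in((0,21),(0,60),(45,20),(56,40)):
        t,_=target(x,0,zz); out.append(ik(np.hypot(*t[:2]),t[2],np.pi*5/6+d).round(2).tolist())
    out.append(ik(.526,.024,np.pi+d).round(2).tolist())
    print(dg,out)
```

```text
10 [[0.37, 2.12, 0.3], [0.28, 2.16, 0.35], [0.38, 2.04, 0.37], [0.34, 2.04, 0.41], [0.48, 2.04, 0.79]]
15 [[0.39, 2.08, 0.42], [0.3, 2.11, 0.47], [0.4, 2.0, 0.48], [0.36, 1.99, 0.52], [0.52, 1.99, 0.89]]
20 [[0.41, 2.03, 0.53], [0.32, 2.07, 0.58], [0.42, 1.95, 0.6], [0.39, 1.95, 0.64], [0.56, 1.95, 0.99]]
25 [[0.43, 1.98, 0.64], [0.35, 2.02, 0.69], [0.45, 1.9, 0.71], [0.41, 1.9, 0.74], [0.59, 1.9, 1.08]]
30 [[0.46, 1.94, 0.75], [0.38, 1.97, 0.79], [0.48, 1.85, 0.81], [0.44, 1.85, 0.85], [0.63, 1.86, 1.18]]
```

Emit:
jog_arm(
  deltas=[
    {"hand": 0, "dp": [2, -4.4, 0], "twist": [0, 0, 0]},
    {"hand": 0, "dp": [4, -8.8, 0], "twist": [0, 0, 0]},
    {"hand": 0, "dp": [6, -13.2, 3], "twist": [0, 0, 0]},
    {"hand": 0, "dp": [8, -17.6, 6], "twist": [0, 0, 0]},
    {"hand": 0, "dp": [10, -21.5, 9], "twist": [0, 0, 0]},
    {"hand": 0, "dp": [10, -22.2, 13.5], "twist": [0, 0, 0]},
    {"hand": 0, "dp": [10, -22.2, 17], "twist": [0, 0, 0]},
    {"hand": 0, "dp": [10, -22.2, 19], "twist": [0, 0, 0]},
    {"hand": 0, "dp": [10, -22.2, 19.6], "twist": [0, 0, 0]},
    {"hand": 0, "dp": [10, -22.2, 19.6], "twist": [0, 0, 0]},
    {"hand": 0, "dp": [10, -22.2, 19.6], "twist": [0, 0, 0]},
  ],
)

```text
clock: 7.85
ee_pos: [0.5, -0.141, 0.0259]
orientation: [-3.138, 0.004, -3.037]
contact_force: [-0.0, 0.2, -1.3]
grip_width: 0.0117
grasp_force: 30.0
```

```bash
python3 -c "
from go import *
s=telemetry.read_state();print(s['ee_pos'],s['orientation'],s['contact_force'])"
```

```text
[ 0.49997821 -0.14099078  0.02586039] [-3.13814803  0.00421588 -3.03714476] [-0.0299148   0.1541399  -1.32359372]
```

Emit:
jog_arm(
  deltas=[
    {"hand": 0, "dp": [0, 0, 0.4], "twist": [0, 0, 0]},
    {"hand": 0, "dp": [0, 0, 0.55], "twist": [0, 0, 0]},
    {"hand": 0, "dp": [0, 0, 0.55], "twist": [0, 0, 0]},
    {"hand": 4, "dp": [0, 0, 0.55], "twist": [0, 0, 0]},
    {"hand": 4, "dp": [0, 0, 0.55], "twist": [0, 0, 0]},
    {"hand": 4, "dp": [0, 0, 0.55], "twist": [0, 0, 0]},
    {"hand": 4, "dp": [0, 0, 0.4], "twist": [0, 0, 0]},
    {"hand": 4, "dp": [0.3, 0, 0.15], "twist": [0, 0.14, 0]},
    {"hand": 4, "dp": [0.5, 0, 0.15], "twist": [0, 0.28, 0]},
    {"hand": 4, "dp": [0.5, 0, 0.15], "twist": [0, 0.349, 0]},
    {"hand": 4, "dp": [0.5, 0, 0.15], "twist": [0, 0.349, 0]},
    {"hand": 4, "dp": [0.5, 0, 0.15], "twist": [0, 0.349, 0]},
  ],
)

```text
clock: 9.05
ee_pos: [0.494, -0.1413, 0.0229]
orientation: [-3.139, -0.345, -3.038]
contact_force: [0.3, 0.2, 1.5]
grip_width: 0.04
grasp_force: 0.0
```

Run:
```python
from go import *
from rig import grab_frame
import cv2
s=telemetry.read_state();print(s['ee_pos'],s['orientation'],s['contact_force'],s['grip_width'])
i=grab_frame("wrist")
cv2.imwrite("pics/w4.png",cv2.cvtColor(cv2.resize(i[100:300,190:450],None,fx=3,fy=3,interpolation=cv2.INTER_CUBIC),cv2.COLOR_RGB2BGR))
C=cam("wrist");print(C)
```

```text
[ 0.49403438 -0.14129649  0.02287717] [-3.13927764 -0.34514718 -3.03808358] [0.30891069 0.1836633  1.49741601] 0.04001701990274683
(array([286.2861261 , 286.2861261 , 318.42503557, 201.11018751]), array([[-0.10385375, -0.99165994,  0.07632141],
       [ 0.99458943, -0.10335395,  0.01048035],
       [-0.00250482,  0.07699689,  0.99702819]]), array([ 0.48149577, -0.14354035,  0.21024115]))
```

View pics/w4.png

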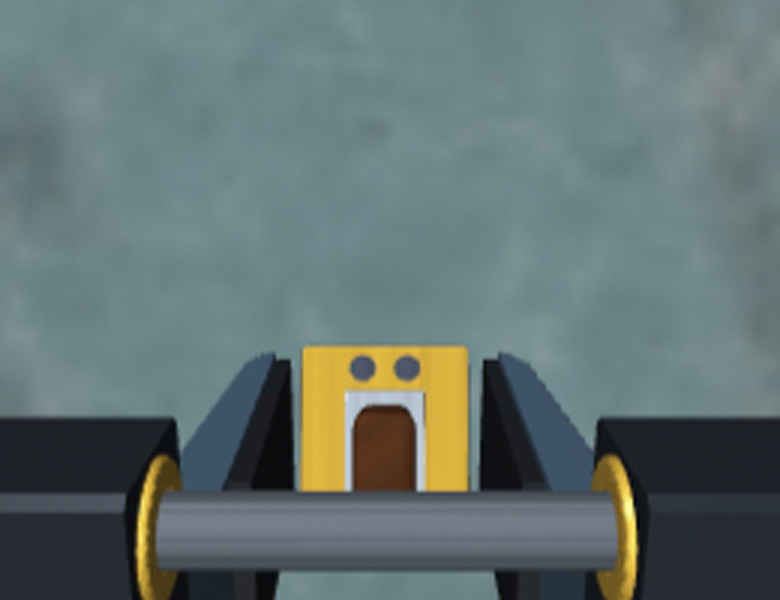

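The block stands upright between the fingers. Its near base edge runs from (302,346) to (468,346).

Run:
```python
from go import *
C=cam("wrist");s=telemetry.read_state()
a,b=[onz(C,np.array(u)/3+[190,100],.014) for u in((302,346),(468,346))]
d=b-a;print(np.linalg.norm(d),np.arctan2(-d[0],d[1])); n=np.array([d[1],-d[0],0])/np.linalg.norm(d)
c=(a+b)/2+n*.025;print(c,s['ee_pos'], 'tcp rel block:',n@(s['ee_pos']-c), d/np.linalg.norm(d)@(s['ee_pos']-c))
```

```text
0.03789729273943028 0.10397294639354596
[ 0.50106314 -0.14206085  0.014     ] [ 0.49368681 -0.14137591  0.02306269] tcp rel block: -0.007265406888512703 0.0014468051990027119
```

Emit:
jog_arm(
  deltas=[
    {"hand": 0, "dp": [0, 0, 0], "twist": [0, 0, 0]},
    {"hand": 0, "dp": [0, 0, 0], "twist": [0, 0, 0]},
    {"hand": 0, "dp": [0, 0, 0], "twist": [0, 0, 0]},
    {"hand": 0, "dp": [0, 0, 0], "twist": [0, 0, 0]},
    {"hand": 0, "dp": [0, 0, 0], "twist": [0, 0, 0]},
    {"hand": 0, "dp": [0, 0, 0], "twist": [0, 0, 0]},
    {"hand": 0, "dp": [0, 0, 0], "twist": [0, 0, 0]},
    {"hand": 0, "dp": [0, 0, -3], "twist": [0, 0, 0]},
    {"hand": 0, "dp": [0, 0, -7], "twist": [0, 0, 0]},
    {"hand": 0, "dp": [0, 0, -12], "twist": [0, 0, 0]},
    {"hand": 0, "dp": [0, 0, -15], "twist": [0, 0, 0]},
    {"hand": 0, "dp": [0, 0, -15], "twist": [0, 0, 0]},
  ],
)

```text
clock: 10.3
ee_pos: [0.5482, -0.1362, 0.168]
orientation: [-3.137, -0.34, -3.039]
contact_force: [-1.1, 0.1, -1.8]
grip_width: 0.0115
grasp_force: 30.0
```

```bash
cat >> go.py <<'E'
def target(x,y,z,turn=0,tilt=.349):
    M,p=bay(B); t=M@(np.array([x,y,z])/1e3)+p
    return t, M@R.from_euler('z',turn).as_matrix()@np.diag([-1,1,-1.])@R.from_euler('y',tilt).as_matrix()
E
python3 -c "
from go import *
print(where(),delta(-3,1,75),target(-3,1,75)[0],telemetry.read_state()['ee_pos'])"
```

```text
(array([ -32.64, -220.4 ,  149.84]), array([-1.81,  0.17, -0.98]), array([ 0.05, -0.42, -0.05]), 0.011511949924951529, 10.3) (array([-7.58, 22.16,  2.51]), array([-4.800e-03, -5.146e-01, -5.000e-04])) [0.58781636 0.09061192 0.11805191] [ 0.5481687  -0.13616131  0.16804892]
```

Emit:
jog_arm(
  deltas=[
    {"hand": 0, "dp": [-1.5, 4.4, 0], "twist": [0, -0.1, 0]},
    {"hand": 0, "dp": [-3, 8.8, 0], "twist": [-0.001, -0.2, 0]},
    {"hand": 0, "dp": [-4.5, 13.2, 0.5], "twist": [-0.002, -0.32, 0]},
    {"hand": 0, "dp": [-6, 17.6, 1.2], "twist": [-0.004, -0.44, 0]},
    {"hand": 0, "dp": [-7.58, 21.5, 2], "twist": [-0.0048, -0.5146, -0.0005]},
    {"hand": 0, "dp": [-7.58, 22.16, 2.51], "twist": [-0.0048, -0.5146, -0.0005]},
    {"hand": 0, "dp": [-7.58, 22.16, 2.51], "twist": [-0.0048, -0.5146, -0.0005]},
    {"hand": 0, "dp": [-7.58, 22.16, 2.51], "twist": [-0.0048, -0.5146, -0.0005]},
    {"hand": 0, "dp": [-7.58, 22.16, 2.51], "twist": [-0.0048, -0.5146, -0.0005]},
  ],
)

```text
clock: 11.2
ee_pos: [0.5848, 0.0899, 0.1146]
orientation: [3.14, 0.168, -3.039]
contact_force: [-0.5, -0.7, -1.6]
grip_width: 0.012
grasp_force: 30.0
```

Run:
```python
from go import *
from rig import grab_frame
import cv2
print(where(),delta(-3,1,45),delta(-3,1,27),telemetry.read_state()['qpos'])
i=grab_frame("wrist")
cv2.imwrite("pics/w5.png",cv2.cvtColor(cv2.resize(i[100:300,190:450],None,fx=3,fy=3,interpolation=cv2.INTER_CUBIC),cv2.COLOR_RGB2BGR))
```

```text
(array([-7.41,  0.62, 73.52]), array([-1.33, -0.62, -1.13]), array([ 0.11,  0.13, -0.03]), 0.011983669376612792, 11.2) (array([-1.41,  0.04,  2.52]), array([ 0.0017, -0.0067, -0.0018])) (array([-2.03,  0.03,  4.21]), array([ 0.0017, -0.0067, -0.0018])) [ 1.13017428e-01  2.94009228e-01  2.08622269e+00  5.69920569e-04
  5.93435621e-01 -1.56104654e+00]
```

View pics/w5.png

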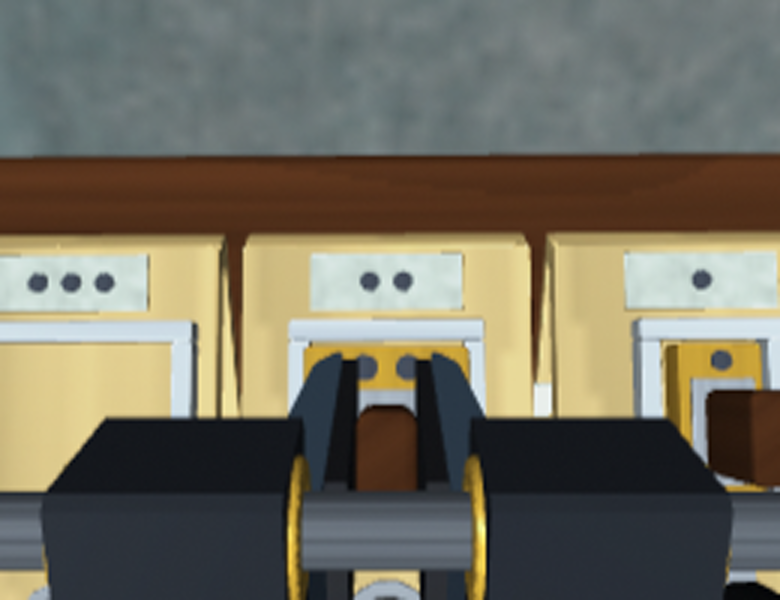

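The held block (u 303 to 470) is centred on the bay lip (u 289 to 484). Now I'll descend.

Emit:
jog_arm(
  deltas=[
    {"hand": 0, "dp": [-1, 0, 1], "twist": [0.0017, -0.0067, -0.0018]},
    {"hand": 0, "dp": [-1.41, 0, 2.52], "twist": [0.0017, -0.0067, -0.0018]},
    {"hand": 0, "dp": [-1.75, 0, 3.4], "twist": [0.0017, -0.0067, -0.0018]},
    {"hand": 0, "dp": [-2.03, 0, 4.21], "twist": [0.0017, -0.0067, -0.0018]},
    {"hand": 0, "dp": [-2.03, 0, 4.21], "twist": [0.0017, -0.0067, -0.0018]},
    {"hand": 0, "dp": [-2.03, 0, 4.21], "twist": [0.0017, -0.0067, -0.0018]},
  ],
)

```text
clock: 11.85
ee_pos: [0.6113, 0.0938, 0.0762]
orientation: [3.141, 0.174, -3.036]
contact_force: [-0.9, 0.1, -1.9]
grip_width: 0.0118
grasp_force: 30.0
```

```bash
python3 -c "
from go import *
print(where(),delta(-3,1,24),delta(-3,1,22.5))"
```

```text
(array([-3.46,  1.71, 26.91]), array([-1.73,  0.21, -1.2 ]), array([ 0.11,  0.09, -0.07]), 0.011806419254761604, 11.85) (array([-0.14, -0.07,  0.26]), array([ 0.0003, -0.0002,  0.0011])) (array([-0.19, -0.07,  0.4 ]), array([ 0.0003, -0.0002,  0.0011]))
```

Emit:
jog_arm(
  deltas=[
    {"hand": 0, "dp": [-0.1, -0.08, 0.2], "twist": [0, 0, 0]},
    {"hand": 0, "dp": [-0.16, -0.08, 0.35], "twist": [0, 0, 0]},
    {"hand": 0, "dp": [-0.16, -0.08, 0.35], "twist": [0, 0, 0]},
  ],
)

```text
clock: 12.15
ee_pos: [0.6133, 0.0932, 0.0742]
orientation: [-3.142, 0.174, -3.036]
contact_force: [-12.1, -2.9, 16.9]
grip_width: 0.0118
grasp_force: 30.0
```

```bash
python3 -c "
from go import *
print(where())"
```

```text
(array([-2.7 ,  0.87, 24.21]), array([-2.22, -1.61, 20.81]), array([-0.13,  1.51,  0.07]), 0.011789789939241135, 12.15)
```

Emit:
jog_arm(
  deltas=[
    {"hand": 0, "dp": [0.02, 0, -0.06], "twist": [0, 0, 0]},
    {"hand": 0, "dp": [0.2, 0, 0.0], "twist": [0, 0, 0]},
    {"hand": 0, "dp": [0.4, 0, 0.08], "twist": [0, 0, 0]},
    {"hand": 0, "dp": [0.4, 0, 0.08], "twist": [0, 0, 0]},
  ],
)

```text
clock: 12.55
ee_pos: [0.612, 0.0931, 0.0735]
orientation: [3.141, 0.18, -3.036]
contact_force: [0.5, 0.4, 12.4]
grip_width: 0.0119
grasp_force: 30.0
```

```bash
python3 -c "
from go import *
print(where())"
```

```text
(array([-4.2 ,  0.99, 24.3 ]), array([ 6.67,  0.36, 10.52]), array([ 0.06, -0.65, -0.05]), 0.011879561304494387, 12.55)
```

Emit:
jog_arm(
  deltas=[
    {"hand": 0, "dp": [0.02, 0, -0.05], "twist": [0, 0, 0]},
    {"hand": 0, "dp": [0.02, 0, -0.05], "twist": [0, 0, 0]},
  ],
)

```text
clock: 12.75
ee_pos: [0.6093, 0.0928, 0.0721]
orientation: [3.141, 0.175, -3.036]
contact_force: [0.1, 0.3, -1.7]
grip_width: 0.0122
grasp_force: 30.0
```

Run:
```python
from go import *
from rig import grab_frame
import cv2
print(where(),delta(-4,1,24),telemetry.read_state()['orientation'])
i=grab_frame("wrist");j=grab_frame("scene")
cv2.imwrite("pics/w6.png",cv2.cvtColor(np.vstack([cv2.resize(i[190:280,220:420],(800,360),interpolation=cv2.INTER_CUBIC),cv2.resize(j[135:195,265:375],(440,240),interpolation=cv2.INTER_CUBIC)@np.eye(3,dtype=np.uint8) if 0 else cv2.copyMakeBorder(cv2.resize(j[135:195,265:375],(440,240),interpolation=cv2.INTER_CUBIC),0,0,0,360,cv2.BORDER_CONSTANT)]),cv2.COLOR_RGB2BGR))
```

```text
(array([-7.27,  0.98, 24.4 ]), array([-0.73,  0.34, -1.55]), array([ 0.04,  0.15, -0.06]), 0.012192194294819656, 12.75) (array([-0.32,  0.  , -0.07]), array([0.0004, 0.    , 0.0011])) [ 3.14143159  0.17462322 -3.03596293]
```

View pics/w6.png

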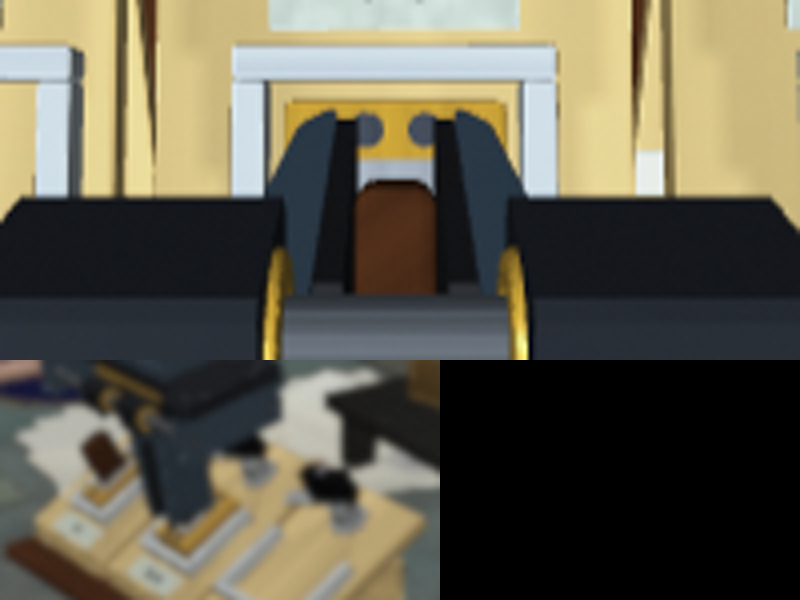

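The block is in the bay, centred between the cheeks and parallel. Its front edge (v≈102) is about 3 mm from the lip's inner edge (v≈82). The earlier resistance was friction. I'll slide on down to the lip.

Emit:
jog_arm(
  deltas=[
    {"hand": 0, "dp": [0.14, 0, 0.05], "twist": [0, 0, 0]},
    {"hand": 0, "dp": [0.28, 0, 0.1], "twist": [0, 0, 0]},
    {"hand": 0, "dp": [0.28, 0, 0.1], "twist": [0, 0, 0]},
    {"hand": 0, "dp": [0.28, 0, 0.1], "twist": [0, 0, 0]},
    {"hand": 0, "dp": [0.28, 0, 0.1], "twist": [0, 0, 0]},
  ],
)

```text
clock: 13.35
ee_pos: [0.6069, 0.0926, 0.0706]
orientation: [3.141, 0.175, -3.036]
contact_force: [0.1, -0.3, -2.3]
grip_width: 0.0117
grasp_force: 30.0
```

```bash
python3 -c "
from go import *
print(where())"
```

```text
(array([-10.16,   0.99,  24.3 ]), array([-1.09, -0.27, -2.07]), array([ 0.11,  0.17, -0.07]), 0.011655640966730262, 13.35)
```

Emit:
jog_arm(
  deltas=[
    {"hand": 0, "dp": [0.07, 0, 0.025], "twist": [0, 0, 0]},
    {"hand": 0, "dp": [0.14, 0, 0.05], "twist": [0, 0, 0]},
    {"hand": 0, "dp": [0.14, 0, 0.05], "twist": [0, 0, 0]},
    {"hand": 0, "dp": [0.14, 0, 0.05], "twist": [0, 0, 0]},
  ],
)

```text
clock: 13.75
ee_pos: [0.6059, 0.0925, 0.0701]
orientation: [3.141, 0.175, -3.036]
contact_force: [1.7, 0.4, -0.8]
grip_width: 0.012
grasp_force: 30.0
```

```bash
python3 -c "
from go import *
print(where())"
```

```text
(array([-11.2 ,   0.97,  24.34]), array([ 1.11,  0.17, -1.57]), array([ 0.09, -0.27, -0.04]), 0.011962878807683843, 13.75)
```

Emit:
jog_arm(
  deltas=[
    {"hand": 0, "dp": [-0.02, 0, 0.06], "twist": [0, 0, 0]},
    {"hand": 3.5, "dp": [-0.02, 0, 0.06], "twist": [0, 0, 0]},
    {"hand": 3.5, "dp": [-0.02, 0, 0.06], "twist": [0, 0, 0]},
    {"hand": 3.5, "dp": [-0.02, 0, 0.06], "twist": [0, 0, 0]},
    {"hand": 3.5, "dp": [-0.02, 0, 0.06], "twist": [0, 0, 0]},
    {"hand": 3.5, "dp": [-0.8, 0, -2], "twist": [0, 0, 0]},
    {"hand": 3.5, "dp": [-1.6, 0, -6], "twist": [0, 0, 0]},
    {"hand": 3.5, "dp": [-1.6, 0, -6], "twist": [0, 0, 0]},
    {"hand": 3.5, "dp": [-1.6, 0, -6], "twist": [0, 0, 0]},
  ],
)

```text
clock: 14.65
ee_pos: [0.6114, 0.0931, 0.1325]
orientation: [3.141, 0.177, -3.036]
contact_force: [-0.9, 0.0, -0.2]
grip_width: 0.0351
grasp_force: 0.0
```

Run:
```python
from go import *
from rig import grab_frame
import cv2
print(where(),telemetry.read_state()['orientation'])
i=grab_frame("wrist");cv2.imwrite("w7.png",i[:,:,::-1]);C=cam("wrist");np.savez("w7.npz",K=C[0],M=C[1],p=C[2])
M,p=bay(B)
pr=lambda L:proj(C,np.array(L)/1e3@M.T+p).round(1).tolist()
print(pr([(-26.5,-22.5,10),(-26.5,22.5,10),(-25,-19,14),(-25,19,14),(25,19,14),(56,0,47),(42,37,21)]))
hsv=cv2.cvtColor(i,cv2.COLOR_RGB2HSV)
m=cv2.inRange(hsv,(18,170,120),(28,255,255))
n,l,st,c=cv2.connectedComponentsWithStats(m);print([ (st[k].tolist(),c[k].round(1).tolist()) for k in range(1,n) if st[k,4]>60])
# column/row intensity profile through block front
print(i[150:260:2,np.clip(int(c[1][0]) if n>1 else 318,0,639)].tolist()[:0])
```

```text
(array([24.77,  0.98, 75.7 ]), array([-0.85,  0.13,  0.25]), array([ 0.08,  0.05, -0.12]), 0.03511594639426625, 14.65) [ 3.14141763  0.17650869 -3.03598282]
[[293.5, 180.3], [344.2, 180.4], [297.1, 181.3], [340.6, 181.3], [340.9, 239.0], [318.9, 283.7], [363.4, 260.1]]
[([297, 177, 44, 56, 1405], [318.3, 205.5]), ([413, 178, 28, 56, 435], [421.7, 199.6]), ([245, 255, 6, 47, 132], [246.9, 279.2]), ([386, 254, 6, 19, 65], [388.6, 262.8]), ([387, 277, 6, 26, 84], [389.9, 291.5])]
[]
```

Detected by colour, the block spans u 297–341 and v 177–233. It is flat, parallel and level with the fixed one-dot block (front row 178), so it is home. I'll correct the bay frame by −2.3 mm in x and +1 mm in z, which agrees with both the lip contact and the knob residual. Next I plan a push on the keeper tongue from its uphill side with closed fingers.

```bash
cat >> go.py <<'E'
M_,p_=bay(B); B=[*(p_+M_@np.array([-.0023,0,.001])),B[3]]
E
python3 - <<'E'
from go import *
print(where()); t0=(76,36,9.5)
for a in((45,30,90),(76,36,60),(76,36,20),(76,36,9.5)): print(a,delta(*a),target(*a)[0])
C=cam("scene");print(onz(C,(384,181),0))
E
```

```text
(array([25.91,  0.96, 74.14]), array([-0.89, -0.22, -0.78]), array([ 0.11,  0.05, -0.04]), 0.03520875920057452, 14.7)
(45, 30, 90) (array([-1.26,  2.9 , -2.14]), array([0.0004, 0.0001, 0.0011])) [0.61619647 0.12274755 0.15475831]
(76, 36, 60) (array([-5.19,  3.5 , -0.38]), array([0.0004, 0.0001, 0.0011])) [0.65718912 0.13307985 0.14427755]
(76, 36, 20) (array([-6.56,  3.5 ,  3.38]), array([0.0004, 0.0001, 0.0011])) [0.67708001 0.13516605 0.10963653]
(76, 36, 9.5) (array([-6.92,  3.5 ,  4.36]), array([0.0004, 0.0001, 0.0011])) [0.68230137 0.13571368 0.10054327]
[0.83585685 0.07307817 0.        ]
```

Emit:
jog_arm(
  deltas=[
    {"hand": 0, "dp": [-1.26, 2.9, -2.1], "twist": [0, 0, 0]},
    {"hand": 0, "dp": [-3.5, 3.3, -1.4], "twist": [0, 0, 0]},
    {"hand": 0, "dp": [-5.2, 3.5, -0.4], "twist": [0, 0, 0.001]},
    {"hand": 0, "dp": [-5.2, 3.5, -0.4], "twist": [0, 0, 0.001]},
    {"hand": 0, "dp": [-5.2, 3.5, -0.4], "twist": [0, 0, 0.001]},
    {"hand": 0, "dp": [-5.8, 3.5, 1.4], "twist": [0, 0, 0.001]},
    {"hand": 0, "dp": [-6.56, 3.5, 3.38], "twist": [0, 0, 0.001]},
    {"hand": 0, "dp": [-6.56, 3.5, 3.38], "twist": [0, 0, 0.001]},
    {"hand": 0, "dp": [-6.56, 3.5, 3.38], "twist": [0, 0, 0.001]},
  ],
)

```text
clock: 15.6
ee_pos: [0.6762, 0.1349, 0.1096]
orientation: [3.141, 0.173, -3.037]
contact_force: [0.0, 0.5, 2.0]
grip_width: 0.0003
grasp_force: 0.0
```

```bash
python3 -c "
from go import *
print(where())
for a in((76,36,9.5),(60,36,9.5),(50,36,9.5),(42,36,9.5),(42,32,9.5)): print(a,delta(*a))"
```

```text
(array([75.22, 35.86, 20.39]), array([1.08, 0.52, 1.68]), array([ 0.11,  0.09, -0.05]), 0.00025318442748118017, 15.6)
(76, 36, 9.5) (array([-0.45,  0.01,  1.  ]), array([ 0.0003, -0.0015, -0.0001]))
(60, 36, 9.5) (array([1.06, 0.01, 1.55]), array([ 0.0003, -0.0015, -0.0001]))
(50, 36, 9.5) (array([1.99, 0.01, 1.89]), array([ 0.0003, -0.0015, -0.0001]))
(42, 36, 9.5) (array([2.75, 0.01, 2.16]), array([ 0.0003, -0.0015, -0.0001]))
(42, 32, 9.5) (array([ 2.75, -0.39,  2.16]), array([ 0.0003, -0.0015, -0.0001]))
```

Lower to z 9.5 and check for contact, then push.

Emit:
jog_arm(
  deltas=[
    {"hand": 0, "dp": [-0.25, 0, 0.5], "twist": [0, 0, 0]},
    {"hand": 0, "dp": [-0.45, 0, 1.0], "twist": [0, 0, 0]},
    {"hand": 0, "dp": [-0.45, 0, 1.0], "twist": [0, 0, 0]},
    {"hand": 0, "dp": [0.3, 0, 1.27], "twist": [0, 0, 0]},
    {"hand": 0, "dp": [1.06, 0, 1.55], "twist": [0, 0, 0]},
    {"hand": 0, "dp": [1.06, 0, 1.55], "twist": [0, 0, 0]},
  ],
)

```text
clock: 16.2
ee_pos: [0.6688, 0.1343, 0.0925]
orientation: [3.141, 0.175, -3.037]
contact_force: [2.9, 0.4, 1.8]
grip_width: 0.0005
grasp_force: 1.5
```

```bash
python3 -c "
from go import *
print(where())"
```

```text
(array([60.18, 36.05,  9.33]), array([3.45, 0.1 , 0.06]), array([ 0.12, -0.42, -0.12]), 0.00045809911729148464, 16.2)
```

Emit:
jog_arm(
  deltas=[
    {"hand": 0, "dp": [0.45, 0, 0.16], "twist": [0, 0, 0]},
    {"hand": 0, "dp": [0.95, 0, 0.34], "twist": [0, 0, 0]},
    {"hand": 0, "dp": [1.35, 0, 0.49], "twist": [0, 0, 0]},
    {"hand": 0, "dp": [1.35, 0, 0.49], "twist": [0, 0, 0]},
  ],
)

```text
clock: 16.6
ee_pos: [0.6559, 0.133, 0.0848]
orientation: [3.141, 0.173, -3.037]
contact_force: [0.8, 0.8, -1.1]
grip_width: 0.0001
grasp_force: 0.1
```

```bash
cat > im.py <<'E'
from go import *
from rig import grab_frame
import cv2
def look(n):
    i=grab_frame("wrist");cv2.imwrite(n+".png",i[:,:,::-1]);C=cam("wrist")
    m=cv2.inRange(cv2.cvtColor(i,cv2.COLOR_RGB2HSV),(18,170,120),(28,255,255))
    k,l,st,c=cv2.connectedComponentsWithStats(m);print([st[j].tolist() for j in range(1,k) if st[j,4]>60])
    M,p=bay(B);print(proj(C,np.array([(-25,-19,14),(-25,19,14),(25,19,14),(25,-19,14),(56,0,47)])/1e3@M.T+p).round(0).tolist()); return i,C
E
python3 -c "
from im import *
print(where())"
```

```text
(array([45.13, 36.05,  9.11]), array([ 0.24,  0.75, -1.37]), array([ 0.2 ,  0.08, -0.04]), 0.0001444820739161561, 16.6)
```

Emit:
jog_arm(
  deltas=[
    {"hand": 0, "dp": [0.28, 0, 0.1], "twist": [0, 0, 0]},
    {"hand": 0, "dp": [0.28, -0.5, 0.1], "twist": [0, 0, 0]},
    {"hand": 0, "dp": [0.28, -0.5, 0.1], "twist": [0, 0, 0]},
    {"hand": 0, "dp": [0.28, -0.5, 0.1], "twist": [0, 0, 0]},
  ],
)

```text
clock: 17.0
ee_pos: [0.6552, 0.1277, 0.0841]
orientation: [3.141, 0.175, -3.037]
contact_force: [0.4, -0.7, -0.2]
grip_width: 0.0008
grasp_force: 0.0
```

```bash
python3 -c "
from go import *
print(where())
print(delta(42,34,80),delta(75,0,110))"
```

```text
(array([43.69, 30.82,  9.16]), array([ 0.12, -0.73, -0.36]), array([ 0.09,  0.04, -0.05]), 0.0007780269680841576, 17.0)
(array([ 2.58,  0.32, -6.6 ]), array([ 0.0003, -0.0001, -0.0003])) (array([  0.51,  -3.08, -10.55]), array([ 0.0003, -0.0001, -0.0003]))
```

Emit:
jog_arm(
  deltas=[
    {"hand": 0, "dp": [1.3, 0.2, -3.3], "twist": [0, 0, 0]},
    {"hand": 0, "dp": [2.58, 0.3, -6.6], "twist": [0, 0, 0]},
    {"hand": 0, "dp": [1.5, -1.5, -10.5], "twist": [0, 0.1, 0]},
    {"hand": 0, "dp": [-1, -3.5, -14.5], "twist": [0, 0.175, 0]},
    {"hand": 0, "dp": [-1.2, -3.6, -17], "twist": [0, 0.175, 0]},
    {"hand": 0, "dp": [-1.2, -3.6, -17], "twist": [0, 0.175, 0]},
    {"hand": 0, "dp": [-1.2, -3.6, -17], "twist": [0, 0.175, 0]},
    {"hand": 0, "dp": [-1.2, -3.6, -17], "twist": [0, 0.175, 0]},
  ],
)

```text
clock: 17.8
ee_pos: [0.6404, 0.0903, 0.2522]
orientation: [3.141, -0.002, -3.037]
contact_force: [0.3, -0.2, -0.4]
grip_width: 0.0005
grasp_force: 0.0
```

Run:
```python
from im import *
s=telemetry.read_state();print(s['ee_pos'],s['orientation'],s['contact_force'])
i,C=look("w8");M,p=bay(B)
hsv=cv2.cvtColor(i,cv2.COLOR_RGB2HSV); dark=cv2.inRange(i,(0,0,0),(45,45,45))
# black knob blobs: orientation near each predicted knob; and block-two tongue sample
for y0,n in((0,'two'),(-95,'three'),(95,'one')):
    u,v=proj(C,np.array([[56,y0,42]])/1e3@M.T+p)[0]
    w=np.zeros_like(dark);cv2.circle(w,(int(u),int(v)),24,255,-1)
    pt=cv2.findNonZero(dark&w); print(n,(u.round(),v.round()),len(pt) if pt is not None else 0, cv2.minAreaRect(pt) if pt is not None else '')
    for th in(0,35,70):
        a=np.radians(th);q=proj(C,np.array([[56-32*np.cos(a),y0+32*np.sin(a),21]])/1e3@M.T+p)[0]
        print(th,q.round(),i[int(q[1])-1:int(q[1])+2,int(q[0])-1:int(q[0])+2].reshape(-1,3).mean(0).round())
```

```text
[0.64038319 0.09026925 0.25223073] [ 3.14126475e+00 -2.14693708e-03 -3.03678593e+00] [ 0.30611998 -0.15013234 -0.40342729]
[[309, 148, 10, 37, 273], [328, 148, 11, 37, 286], [388, 149, 9, 37, 134], [306, 255, 4, 47, 106], [328, 275, 3, 27, 71], [134, 313, 282, 17, 3599]]
[[308.0, 148.0], [338.0, 148.0], [339.0, 186.0], [308.0, 186.0], [324.0, 203.0]]
two (np.float64(324.0), np.float64(204.0)) 308 ((322.72747802734375, 208.6505126953125), (14.452531814575195, 38.25868606567383), 11.689370155334473)
0 [323. 183.] [151. 162. 173.]
35 [339. 188.] [180. 160. 104.]
70 [349. 200.] [212. 193. 133.]
three (np.float64(238.0), np.float64(204.0)) 355 ((239.20001220703125, 206.1000213623047), (14.862703323364258, 32.57145690917969), 71.56504821777344)
0 [245. 183.] [200. 182. 124.]
35 [260. 188.] [199. 180. 123.]
70 [269. 200.] [151. 163. 174.]
one (np.float64(410.0), np.float64(205.0)) 416 ((407.24114990234375, 205.13528442382812), (31.752351760864258, 15.339301109313965), 85.60128784179688)
0 [402. 183.] [150. 162. 173.]
35 [418. 188.] [193. 177. 127.]
70 [429. 200.] [216. 196. 135.]
```

The numbers confirm the result. Steel colour appears at the closed position for bays two and one, and at the open position for bay three. The block outline matches home to within about a pixel.

```bash
python3 -c "
from rig import hand_in
print(hand_in())"
```

```text
the job is handed in; nothing more can be done
None
```

The job is handed in at about 18 s of the 51 s allowed: the last wrist image shows the two-dot block home against its lip with its keeper closed, and the one-dot keeper closed and the three-dot open as before; hand-in returned no verdict, and I didn't re-measure the bystanders, though I kept every move clear of them.

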